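Fit the wire guard on the bench lamp

TASK

The wire guard of the bench lamp lies on its side on the bench. Stand it upright on the bench and let go, then take it again by the grip on its top, lower it over the lamp bulb so that it hangs on the lamp's four pins, and turn it clockwise (seen from above) until the pins drop into their locking notches; leave it hanging locked and upright. Do not knock the glass bulb, and leave the squeeze bottle, the two loose jars, the roll of tape and the tape measure standing where they are.

Things in the scene. Friction and masses are not known exactly. Their poses are not given: they have to be found in the camera images.
- guard_center (a point): Loose lamp guard, 0.22 kg, 160 mm tall, 60 mm square: steel collar, wire cage, cap plate, black grip on top. This point is its centre: 80 mm over the bench when upright, 30 mm when on its side. z: along its axis to the grip; x, y: square to its four sides, all alike. Along z: collar -80 to -30 mm (open below, 52 mm square bore), wires to +30, cap plate 60 mm square to +35, grip to +80.
- guard_grip (a point): Middle of the guard's black grip, a block 24 x 24 mm square and 45 mm tall on the cap plate (57.5 mm from the centre along the guard's z). Axes as the guard's; the grip's faces are square to x and y. Round where it lies the bench is free for standing it up. Between it and the lamp two fixed tool cases, stacked 200 mm high, fill x 0.27 to 0.56, y -0.26 to 0.14.
- guard_slots (a point): Centre of the open lower end of the guard's collar. Each of its four 4 mm walls has the same slot, 17 mm wide. From outside, grip up: it enters at the lower edge, centred 12.5 mm left of the wall's middle, rises to 30 mm above the edge, runs level to the right (16 to 30 mm above the edge) and ends in a notch, centred 12.5 mm right of the middle, that rises to 40 mm.
- lamp: Bench lamp, screwed to the bench: round foot 90 mm wide, 10 mm high; post 46 mm in diameter up to 67 mm; glass bulb 36 mm in diameter up to 100 mm above the bench. Origin: centre of its underside, on the bench, z up; x and y run along its pins.
- lamp_pins (a point): On the lamp's axis, 50 mm above the bench: level of its four steel pins, 8 mm thick, which stick out along the lamp's +x, -x, +y, -y, tips 37 mm from the axis. The guard goes down over them when turned 24 degrees (0.42 rad) anticlockwise from the lamp's axes, seen from above (or that plus any quarter turns). Fully down, it hangs on the pins with its centre 104 mm above the bench.
- lamp_lock (a point): On the lamp's axis, 94 mm above the bench: where the guard's centre is when locked. From the hung position turn it 48 degrees (0.84 rad) clockwise, with next to no downward push (it may be lifted up to 5 mm in the level slot); then the pins stand under the notches and it drops 10 mm when lowered or let go. Guard then 24 degrees clockwise of the lamp's axes.
- bulb: Glass bulb of the lamp, fixed on it; origin at the lamp's origin.
- oil_bottle: red squeeze bottle with a white nozzle, 53 mm diameter, 160 mm tall, standing close beside the lamp on the left; origin at the centre of its underside; to be left alone.
- jar_washers: grey screw-top jar, 63 mm diameter, 76 mm tall, standing close in front of the lamp; origin at the centre of its underside; to be left alone.
- jar_screws: beige jar with orange lid, 67 mm diameter, 82 mm tall; origin at the centre of its underside; to be left alone.
- masking_tape: roll of masking tape lying flat, 70 mm diameter, 25 mm high; origin at the centre of its underside; to be left alone.
- tape_measure: yellow pocket tape measure, 40 x 87 mm, 68 mm high; origin at the centre of its underside; to be left alone.

How it is judged:
By the outcome, as a careful person would: the job done as asked, in the order asked, and still so for the second after the job is handed in, with the robot touching nothing.
It also fails if it takes over 67 s, if anything falls off the work surface, if the arm or the gripper's body presses on something with over 40 N, if the wrist force passes 120 N, or if a joint passes its speed limit or range.

ROBOT

A 6-joint arm with a two-finger parallel gripper is mounted at the origin on a cart in front of the work surface, level with it; the furniture and walls round the work are solid. World frame = base frame: x ahead of the robot, y to its left, z up, the work surface at z = 0. Lengths are in m, angles in rad, forces in N, time in s.
With the tool pointing down it reaches from about 0.35 to 0.925 m from the base axis. Payload 6.4 kg.
Tool frame: the origin (TCP) lies at the very end of the fingers, on their centre line; the grasp point (between the pads) lies 19 mm behind it; z points along the fingers, y is the line along which they close (so a half turn about z gives the same grasp; the last joint's range is limited). The gripper opens to 85 mm and grips with 20 to 120 N. Pads are 22 mm wide; open, the fingers measure 114 mm over their backs; the gripper's body (76 mm by 85 mm) begins 54 mm behind the grasp point. The pads swing forward as they close: fully open they stand 13 mm farther back than shut.
Start: joints at [-1.423, 0.245, 1.558, -0, 1.339, -0.174], TCP at [0.206, -0.617, 0.231] pointing down, gripper open.
Joint ranges: [-3.13, 3.13], [-1.02, 2.26], [0.13, 2.54], [-0.95, 4.09], [0.21, 2.88], [-2.74, 2.74]. Speed limits (rad/s): [2.57, 2.57, 3.14, 3.14, 3.14, 3.14].

INTERFACE

Orientations are given as a rotation vector (axis times angle).
In Python, from cell import sense, optics, ticket gives the robot as it stands.
- The arm moves only by the tool send_rows, never from a script. Its argument "moves" is a list of rows, each a list of 3 entries, a list of its own where there are three numbers: the turn, a rotation vector about the tool's x, y, z in degrees, then the shift along the tool's x, y, z in m, then the closure, from -1 (fully open) to 1 (shut). In form: [[[rx, ry, rz], [tx, ty, tz], claw], ...]. A call has 1 to 5 rows; each row shifts and turns the commanded pose from where the row before left it, along the tool's axes as they then stand; what a row does not reach is not made up. A row lasts 1/10 s, in which the tool goes at most 50 mm and 8.59 degrees, less where a joint would pass 70% of its speed; a pose out of reach is approached as far as the arm can. A call with a gripper value outside its range is refused whole. The fingers move at their own pace and stop on an object; "newtons" is the grip in N (left out, the last holds). Time passes only in rows, so rows that do not move let the fingers close. It gives the time, the measured TCP pose, the force, the opening and the grip force at its end, in the units of the state.
- sense(): the state, without advancing time (a new reading comes with each control period).
- optics.camera(name): name is "side" or "top"; returns a dict with "img" (420x560x3 uint8, blue, green, red), "vertical_fov" (degrees; the focal length in pixels is half the picture's height over the tangent of half this angle, whatever the lens; pixels are square), "cx", "cy" (the principal point, pixels), "R" (3x3) and "t" (3): a world point X has camera coordinates R X + t. Camera axes: x right, y down, z forward; pixel columns grow to the right and rows downward; lengths in m; the calibration is good to about 2 mm. A picture is of the moment at which its call begins. There is no depth.
- ticket.finish_job(): hands the job in; it is judged then, once.
The state is a dict: "time": time; "joint_positions": joint angles; "dq": joint speeds; "tau": joint torques, N m; "eef_pos": TCP position; "orientation": TCP orientation; "ft_force": force on the tool from outside, world axes, zero at the start; "ft_torque": the same for the moment, N m; "grip_width": finger opening in m; "grasp_force": force on a finger pad.
Only numpy, scipy, OpenCV 4.12 (cv2) and the standard library are available. Lean on these libraries where they do the work, as an engineer would, in place of code of your own. Each camera call takes 0.05 s, during which the arm holds its last target. There are 200 camera calls.

## Working session

There is one attempt and no reset: what is moved stays moved. The work goes in short steps, Python scripts to look and compute and a tool call to move; the robot and the scene stay as the last step left them, time stands still between calls to the robot, and variables do not carry over. Pictures are saved under pics/ and viewed, at most 10 in all, crops included, and the job is handed in when it is done.

Besides the shell and the picture viewer there is one more tool, called after "Emit:" by a JSON object that holds its "fn" and its "kwargs", one argument or row to a line. send_rows: Moves the arm, as the interface text tells. Its arguments: {"type":"object","properties":{"moves":{"type":"array","items":{"type":"array"}},"newtons":{"type":"number"}},"required":["moves"]}

```bash
mkdir -p pics; ls; python3 - <<'E'
from cell import sense, optics, ticket
import cv2,numpy as np
s=sense();print(s)
for n in("side","top"):
    c=optics.camera(n);cv2.imwrite(f"pics/{n}0.png",c["img"])
    np.set_printoptions(precision=4,suppress=True)
    print(n,c["vertical_fov"],c["cx"],c["cy"],c["R"],c["t"],-np.array(c["R"]).T@np.array(c["t"]))
E
```

```text
pics
{'time': 0.0, 'joint_positions': array([-1.42311364e+00,  2.45805190e-01,  1.55903084e+00, -1.19405155e-05,
        1.33866719e+00, -1.74093897e-01]), 'dq': array([1.48067560e-03, 5.27537743e-05, 8.60503895e-04, 9.92746356e-05,
       8.02059127e-04, 1.48601685e-03]), 'tau': array([ 9.29267226e-04, -4.29507029e+01, -3.26130652e+01, -1.30645740e-04,
        5.28559976e-03,  5.42332685e-07]), 'eef_pos': array([ 0.20548745, -0.61607751,  0.23017694]), 'orientation': array([-3.09913358e+00, -5.02965926e-01, -2.13699818e-05]), 'ft_force': array([-0.15428908, -1.01823232, -0.26836578]), 'ft_torque': array([0.01723731, 0.01730863, 0.02896065]), 'grasp_force': 0.0, 'grip_width': 0.0857224488678812}
side 52.56478215095555 274.66628992480656 203.91735394206057 [[ 0.8221  0.5691 -0.0198]
 [ 0.401  -0.6032 -0.6894]
 [-0.4043  0.5588 -0.7241]] [-0.3855 -0.1136  1.4475] [ 0.9476 -0.658   0.9621]
top 42.47596388065386 278.8378163195817 206.49290527701456 [[ 0.001  -0.9999 -0.0127]
 [-0.9862  0.0011 -0.1653]
 [ 0.1653  0.0127 -0.9862]] [0.0053 0.47   1.7381] [ 0.1761 -0.0173  1.7919]
```

View pics/side0.png

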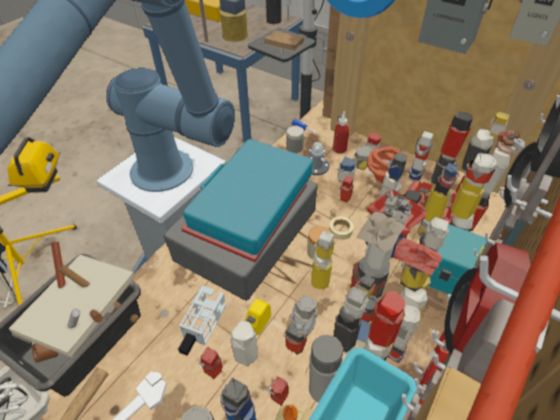

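View pics/top0.png

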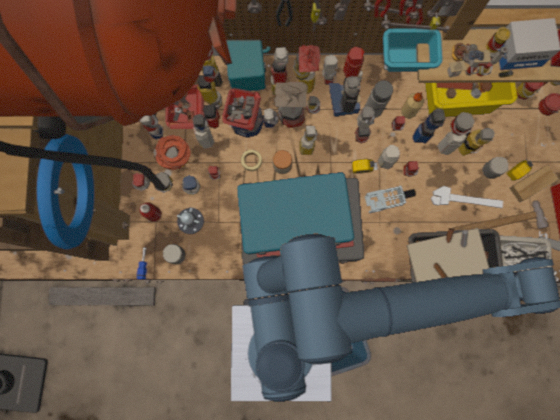

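The side view shows the guard at about (204,315) with its grip at (187,343), and the lamp at (318,157). In the top view the guard is at (388,200) with its grip at (409,194), and the lamp is at (190,220). Next I'll enlarge both.

```bash
cat > h.py <<'E'
import numpy as np, cv2
from cell import sense, optics, ticket
from scipy.spatial.transform import Rotation as Ro
np.set_printoptions(precision=4,suppress=True)
def ray(c,u,v):
    f=c["img"].shape[0]/2/np.tan(np.radians(c["vertical_fov"])/2)
    R=np.array(c["R"]);t=np.array(c["t"])
    d=R.T@np.array([(u-c["cx"])/f,(v-c["cy"])/f,1]);return -R.T@t,d/np.linalg.norm(d)
def onz(c,u,v,z):
    o,d=ray(c,u,v);return o+d*(z-o[2])/d[2]
def proj(c,X):
    f=c["img"].shape[0]/2/np.tan(np.radians(c["vertical_fov"])/2)
    p=np.array(c["R"])@np.array(X)+np.array(c["t"]);return np.array([f*p[0]/p[2]+c["cx"],f*p[1]/p[2]+c["cy"]])
def two(a,ua,b,ub):
    o1,d1=ray(a,*ua);o2,d2=ray(b,*ub)
    s=np.linalg.lstsq(np.stack([d1,-d2],1),o2-o1,rcond=None)[0]
    p,q=o1+s[0]*d1,o2+s[1]*d2;return (p+q)/2,np.linalg.norm(p-q)
def crop(c,u,v,w,h,k):
    return cv2.resize(c["img"][v-h//2:v+h//2,u-w//2:u+w//2],None,fx=k,fy=k,interpolation=cv2.INTER_CUBIC)
E
python3 - <<'E'
from h import *
s=optics.camera("side");t=optics.camera("top")
m=[[crop(s,205,322,80,60,5),crop(t,390,200,80,60,5)],[crop(s,318,157,80,60,5),crop(t,180,225,80,60,5)]]
cv2.imwrite("pics/m1.png",np.vstack([np.hstack(r) for r in m]))
for n,c,(u,v) in(("s",s,(205,316)),("t",t,(388,200))): print(n,onz(c,u,v,.03))
print(two(s,(318,146),t,(186,215)))
E
```

```text
s [ 0.5002 -0.3414  0.03  ]
t [ 0.4929 -0.3554  0.03  ]
(array([0.4335, 0.3   , 0.0956]), np.float64(0.00012018958994363784))
```

View pics/m1.png

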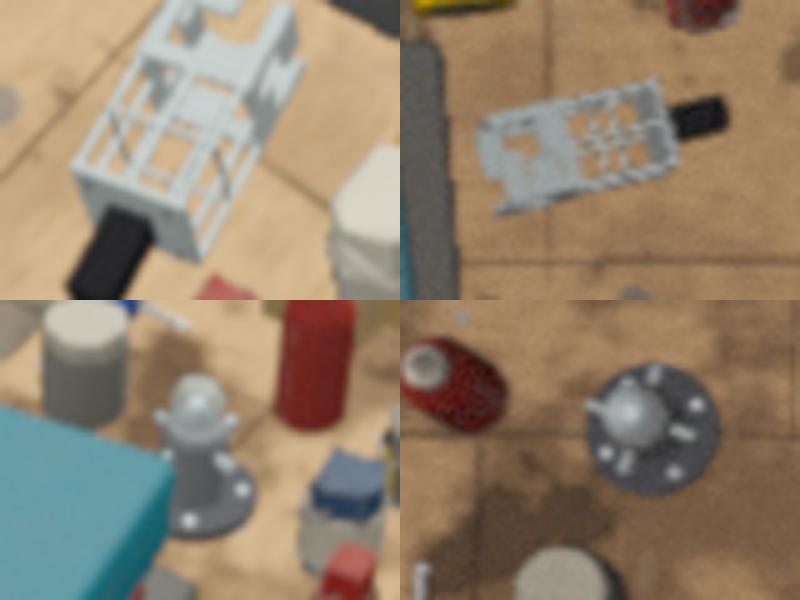

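The mosaic shows the grip at about (409,193) in the top view. The guard's long edge runs at -15° in the image, which makes the world yaw of its axis about -75°. The lamp foot centre is at about (190,220), with pin tips around (187.5,218.5) turned about -17°. Now I'll refine these with masks.

```bash
python3 - <<'E'
from h import *
s=optics.camera("side");t=optics.camera("top")
def comp(m,u,v,r=25):
    w=np.zeros_like(m);w[v-r:v+r,u-r:u+r]=m[v-r:v+r,u-r:u+r]
    n,l,st,ce=cv2.connectedComponentsWithStats(w);i=1+np.argmax(st[1:,4]);return (l==i).astype(np.uint8),ce[i],st[i,4]
G={}
for n,c,(u,v) in(("s",s,(188,342)),("t",t,(409,193))):
    g=c["img"].max(2)
    m,ce,a=comp((g<70).astype(np.uint8),u,v,20)
    r=cv2.minAreaRect(np.argwhere(m)[:,::-1].astype(np.float32));print(n,ce,a,r);G[n]=ce
print("grip",two(s,G["s"],t,G["t"]),onz(t,*G["t"],.036))
# guard steel in top: low saturation bright
hsv=cv2.cvtColor(t["img"],cv2.COLOR_BGR2HSV)
m,ce,a=comp(((hsv[...,1]<55)&(hsv[...,2]>100)).astype(np.uint8),385,201,25)
P=np.argwhere(m)[:,::-1].astype(np.float32);print("guard",ce,a,cv2.minAreaRect(P))
b=cv2.boxPoints(cv2.minAreaRect(P));print([onz(t,*p,.06)[:2] for p in b])
# lamp
f=lambda x,y:(140+(x+.5)/5-.5,195+(y+.5)/5-.5)
for p in((192,106),(285,132),(255,72),(225,165)): print("pin",onz(t,*f(*p),.05))
print("foot",onz(t,*f(253,128),.008),"bulb",onz(t,*f(236,112),.082))
fs=lambda x,y:(278+(x+.5)/5-.5,127+(y+.5)/5-.5)
print("bulb two",two(s,fs(199,107),t,f(236,112)))
print("foot s",onz(s,*fs(192,190),.01))
print("oil",onz(t,*f(27,66),.155),"washers",onz(t,*f(163,285),.076))
E
```

```text
s [186.931  343.5714] 203 ((187.10000610351562, 343.8000183105469), (10.733125686645508, 20.124608993530273), 26.56505012512207)
t [409.197 193.197] 66 ((409.29412841796875, 193.17648315429688), (6.305926322937012, 10.186494827270508), 75.96376037597656)
grip (array([ 0.5151, -0.4223,  0.0391]), np.float64(0.00404875123171667)) [ 0.5145 -0.4247  0.036 ]
guard [384.4103 198.8157] 624 ((385.02947998046875, 198.6176300048828), (20.615528106689453, 39.04823303222656), 75.96376037597656)
[array([ 0.5096, -0.271 ]), array([ 0.5409, -0.3952]), array([ 0.4746, -0.4089]), array([ 0.4437, -0.2855])]
pin [0.4377 0.3346 0.05  ]
pin [0.4205 0.2732 0.05  ]
pin [0.4602 0.2939 0.05  ]
pin [0.3989 0.3118 0.05  ]
foot [0.4291 0.3017 0.008 ] bulb [0.429  0.2997 0.082 ]
bulb two (array([0.4299, 0.3002, 0.0851]), np.float64(0.0033665490513642604))
foot s [0.428  0.3051 0.01  ]
oil [0.447  0.4161 0.155 ] washers [0.3186 0.3441 0.076 ]
```

Measured positions:
- **Lamp:** centre at about (0.429, 0.302), with its axes turned about -16°.
- **Guard:** grip at about (0.515, -0.4235), with its axis pointing at yaw -75.9°.

I'll grasp with the tool tilted 45° over the grip end. Pitching it -90° afterwards then leaves the tool at 45° on the other side.

Emit:
{"fn": "send_rows", "kwargs": {
  "moves": [
    [[0, 0, -8.57], [0, 0, 0], -1],
    [[0, 0, -8.57], [0, 0, 0], -1],
    [[0, 0, -8.57], [0, 0, 0], -1],
    [[0, 0, -8.57], [0, 0, 0], -1],
    [[0, 0, -8.57], [0, 0, 0], -1]
  ],
  "newtons": 50
}}

```text
time: 0.8
eef_pos: [0.2056, -0.6166, 0.2312]
orientation: [-2.698, -1.609, -0.0]
ft_force: [0.2, -0.5, -0.6]
grip_width: 0.0855
grasp_force: 0.0
```

Emit:
{"fn": "send_rows", "kwargs": {
  "moves": [
    [[0, 0, -8.57], [0, 0, 0], -1],
    [[0, 0, -8.57], [0, 0, 0], -1],
    [[0, 0, -8.57], [0, 0, 0], -1],
    [[0, 0, -8.57], [0, 0, 0], -1],
    [[0, 0, -8.57], [0, 0, 0], -1]
  ]
}}

```text
time: 1.3
eef_pos: [0.2056, -0.6166, 0.2312]
orientation: [-1.923, -2.484, -0.0]
ft_force: [0.3, 0.2, -0.1]
grip_width: 0.0852
grasp_force: 0.0
```

Emit:
{"fn": "send_rows", "kwargs": {
  "moves": [
    [[0, 7.5, 0], [0, 0, 0], -1],
    [[0, 7.5, 0], [0, 0, 0], -1],
    [[0, 7.5, 0], [0, 0, 0], -1],
    [[0, 7.5, 0], [0, 0, 0], -1],
    [[0, 7.5, 0], [0, 0, 0], -1]
  ]
}}

```text
time: 1.8
eef_pos: [0.2057, -0.6171, 0.2319]
orientation: [-1.58, -2.027, -0.54]
ft_force: [-0.2, -0.5, -0.5]
grip_width: 0.0853
grasp_force: 0.0
```

Emit:
{"fn": "send_rows", "kwargs": {
  "moves": [
    [[0, 7.5, 0], [0, 0, 0], -1],
    [[0, 0, 0], [0, 0, 0], -1],
    [[0, 0, 0], [0, 0, 0], -1]
  ]
}}

```text
time: 2.1
eef_pos: [0.2056, -0.6166, 0.2301]
orientation: [-1.506, -1.933, -0.624]
ft_force: [-0.1, 0.2, -0.4]
grip_width: 0.0858
grasp_force: 0.0
```

```bash
cat >> h.py <<'E'
def go(P,z=None,x=None):
    "tool-frame turn/shift from the present pose to pose with TCP P (axes z,x)"
    s=sense();R=Ro.from_rotvec(s["orientation"]);M=R.as_matrix()
    print("t",s["time"],"pos",s["eef_pos"],"x",M[:,0],"y",M[:,1],"z",M[:,2],"j",s["joint_positions"],"F",s["ft_force"],"w",s["grip_width"],s["grasp_force"])
    if z is not None:
        z=np.array(z)/np.linalg.norm(z);x=np.array(x)-np.dot(x,z)*z;x/=np.linalg.norm(x)
        T=np.stack([x,np.cross(z,x),z],1);print("turn",np.degrees(Ro.from_matrix(M.T@T).as_rotvec()))
    d=M.T@(np.array(P)-s["eef_pos"]);print("shift",d,np.linalg.norm(d))
A=np.array([.244,-.970,0.])
E
python3 - <<'E'
from h import *
c=2**-.5;z=-A*c+[0,0,-c]
P=np.array([.515,-.4235,.03])+A*.004+.019*z
print(P);go(P-.12*z,z,[0,0,1]*0 or -A*c+[0,0,c]);go(P)
E
```

```text
[ 0.5127 -0.4143  0.0166]
t 2.1 pos [ 0.2056 -0.6166  0.2301] x [-0.1728  0.6858  0.7069] y [0.9697 0.2442 0.0001] z [-0.1726  0.6856 -0.7073] j [-1.4015  0.7222  1.0499 -0.0654  2.1522 -1.6616] F [-0.053   0.1599 -0.4079] w 0.08580136039129545 0.0
turn [-0.0064  0.0199  0.0164]
shift [-0.0654  0.3472  0.1167] 0.3720529995489239
t 2.1 pos [ 0.2056 -0.6166  0.2301] x [-0.1728  0.6858  0.7069] y [0.9697 0.2442 0.0001] z [-0.1726  0.6856 -0.7073] j [-1.4015  0.7222  1.0499 -0.0654  2.1522 -1.6616] F [-0.053   0.1599 -0.4079] w 0.08580136039129545 0.0
shift [-0.0653  0.3472  0.2367] 0.4252450369516606
```

Emit:
{"fn": "send_rows", "kwargs": {
  "moves": [
    [[0, 0, 0], [-0.008, 0.0434, 0.0146], -1],
    [[0, 0, 0], [-0.008, 0.0434, 0.0146], -1],
    [[0, 0, 0], [-0.008, 0.0434, 0.0146], -1],
    [[0, 0, 0], [-0.008, 0.0434, 0.0146], -1],
    [[0, 0, 0], [-0.008, 0.0434, 0.0146], -1]
  ]
}}

```text
time: 2.6
eef_pos: [0.4121, -0.5405, 0.1536]
orientation: [-1.51, -1.937, -0.622]
ft_force: [-0.0, -0.2, -0.7]
grip_width: 0.0855
grasp_force: 0.0
```

Emit:
{"fn": "send_rows", "kwargs": {
  "moves": [
    [[0, 0, 0], [-0.008, 0.0434, 0.0146], -1],
    [[0, 0, 0], [-0.008, 0.0434, 0.0146], -1],
    [[0, 0, 0], [-0.008, 0.0434, 0.0146], -1],
    [[0, 0, 0], [0, 0, 0], -1],
    [[0, 0, 0], [0, 0, 0], -1]
  ]
}}

```text
time: 3.1
eef_pos: [0.5341, -0.4949, 0.1049]
orientation: [-1.506, -1.936, -0.622]
ft_force: [-0.9, -1.1, 0.5]
grip_width: 0.0852
grasp_force: 0.0
```

```bash
python3 - <<'E'
from h import *
go([.5127,-.4143,.0166])
s=optics.camera("side");t=optics.camera("top")
for p in((212,370),(244,358),(280,395)):print(onz(s,*p,.0))
cv2.imwrite("pics/m2.png",np.hstack([crop(s,205,335,130,140,3),crop(t,390,200,130,140,3)]))
E
```

```text
t 3.1 pos [ 0.5341 -0.4949  0.1049] x [-0.1748  0.6872  0.7051] y [0.9693 0.246  0.0005] z [-0.1731  0.6836 -0.7091] j [-0.9857  0.9808  0.8721  0.263   2.0284 -1.2096] F [-0.8605 -1.1288  0.5344] w 0.08516093855490983 0.0
shift [-0.0032 -0.001   0.1214] 0.12146981708939955
[ 0.5894 -0.4255  0.    ]
[ 0.6328 -0.362   0.    ]
[ 0.7487 -0.3837  0.    ]
```

View pics/m2.png

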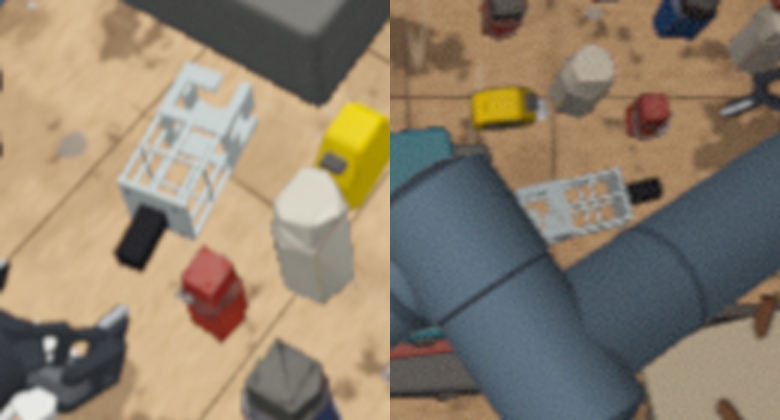

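The picture shows a clutter bottle (red) close to the right finger's path, so I'll narrow the opening before going in.

Emit:
{"fn": "send_rows", "kwargs": {
  "moves": [
    [[0, 0, 0], [-0.001, 0, 0.005], -0.2],
    [[0, 0, 0], [-0.001, 0, 0.005], -0.2],
    [[0, 0, 0], [-0.001, -0.001, 0.01], -0.2],
    [[0, 0, 0], [0, 0, 0.02], -0.2],
    [[0, 0, 0], [0, 0, 0.02], -0.2]
  ]
}}

```text
time: 3.7
eef_pos: [0.5216, -0.4563, 0.058]
orientation: [-1.507, -1.932, -0.624]
ft_force: [0.2, 0.6, -0.1]
grip_width: 0.0514
grasp_force: 0.0
```

Emit:
{"fn": "send_rows", "kwargs": {
  "moves": [
    [[0, 0, 0], [0, 0, 0.02], -0.2],
    [[0, 0, 0], [0, 0, 0.02], -0.2],
    [[0, 0, 0], [0, 0, 0.02], -0.2],
    [[0, 0, 0], [0, 0, 0], -0.2]
  ]
}}

```text
time: 4.1
eef_pos: [0.5102, -0.4124, 0.0136]
orientation: [-1.502, -1.927, -0.625]
ft_force: [0.2, 0.2, -0.4]
grip_width: 0.0512
grasp_force: 0.0
```

```bash
python3 - <<'E'
from h import *
go([.5127,-.4143,.0166])
E
```

```text
t 4.1 pos [ 0.5102 -0.4124  0.0136] x [-0.1703  0.6816  0.7117] y [ 0.9695  0.2449 -0.0026] z [-0.1761  0.6895 -0.7025] j [-0.9538  0.925   1.1525  0.2662  1.813  -1.2381] F [ 0.2049  0.1704 -0.3747] w 0.051188967564807605 0.0
shift [ 0.0004  0.0019 -0.0038] 0.0043063969515278085
```

Emit:
{"fn": "send_rows", "kwargs": {
  "moves": [
    [[0, 0, 0], [0, 0.002, -0.004], -0.2],
    [[0, 0, 0], [0, 0, 0], 1],
    [[0, 0, 0], [0, 0, 0], 1],
    [[0, 0, 0], [0, 0, 0], 1],
    [[0, 0, 0], [0, 0, 0], 1]
  ],
  "newtons": 60
}}

```text
time: 4.6
eef_pos: [0.5151, -0.4192, 0.0206]
orientation: [-1.508, -1.935, -0.624]
ft_force: [0.5, -3.5, 4.2]
grip_width: 0.0231
grasp_force: 61.8
```

Emit:
{"fn": "send_rows", "kwargs": {
  "moves": [
    [[0, 0, 0], [0, 0, 0], 1],
    [[0, 0, 0], [0, 0, 0], 1],
    [[0, 0, 0], [0, 0, 0], 1]
  ]
}}

```text
time: 4.9
eef_pos: [0.5151, -0.419, 0.0206]
orientation: [-1.508, -1.935, -0.624]
ft_force: [0.9, -4.1, 6.1]
grip_width: 0.0232
grasp_force: 61.9
```

```bash
python3 - <<'E'
from h import *
go([.5127,-.4143,.0166])
E
```

```text
t 4.9 pos [ 0.5151 -0.419   0.0206] x [-0.1736  0.6871  0.7056] y [0.9698 0.2439 0.0011] z [-0.1713  0.6844 -0.7087] j [-0.9539  0.9258  1.1329  0.2677  1.8219 -1.2348] F [ 0.8624 -4.0743  6.124 ] w 0.02321034037360236 61.894848346710205
shift [ 0.0008 -0.0012  0.0065] 0.006621268692741654
```

Emit:
{"fn": "send_rows", "kwargs": {
  "moves": [
    [[0, 0, 0], [0.014, 0, -0.014], 1],
    [[0, 0, 0], [0.025, 0, -0.025], 1],
    [[0, 0, 0], [0.025, 0, -0.025], 1],
    [[0, 0, 0], [0.025, 0, -0.025], 1],
    [[0, 0, 0], [0.014, 0, -0.014], 1]
  ]
}}

```text
time: 5.4
eef_pos: [0.5152, -0.4183, 0.1683]
orientation: [-1.508, -1.936, -0.623]
ft_force: [-0.3, -0.4, -2.4]
grip_width: 0.0229
grasp_force: 61.0
```

Emit:
{"fn": "send_rows", "kwargs": {
  "moves": [
    [[0, -3, 0], [0, 0, 0], 1],
    [[0, -6, 0], [0, 0, 0], 1],
    [[0, -6, 0], [0, 0, 0], 1],
    [[0, -6, 0], [0, 0, 0], 1],
    [[0, -6, 0], [0, 0, 0], 1]
  ]
}}

```text
time: 5.9
eef_pos: [0.5143, -0.4175, 0.1644]
orientation: [-1.772, -2.274, -0.277]
ft_force: [-0.8, 0.2, -2.4]
grip_width: 0.0229
grasp_force: 60.8
```

Emit:
{"fn": "send_rows", "kwargs": {
  "moves": [
    [[0, -6, 0], [0, 0, 0], 1],
    [[0, -6, 0], [0, 0, 0], 1],
    [[0, -6, 0], [0, 0, 0], 1],
    [[0, -6, 0], [0, 0, 0], 1],
    [[0, -6, 0], [0, 0, 0], 1]
  ]
}}

```text
time: 6.4
eef_pos: [0.514, -0.417, 0.1643]
orientation: [1.825, 2.342, -0.194]
ft_force: [-0.5, -0.1, -2.6]
grip_width: 0.0233
grasp_force: 60.8
```

```bash
python3 - <<'E'
from h import *
c=2**-.5;z=A*c+[0,0,-c]
go([.515,-.42,.16],z,-A*c+[0,0,-c])
E
```

```text
t 6.4 pos [ 0.514  -0.417   0.1643] x [-0.2391  0.948  -0.21  ] y [ 0.9697  0.2444 -0.0006] z [ 0.0508 -0.2037 -0.9777] j [-0.8123  0.2491  1.692  -0.1216  1.0189 -1.005 ] F [-0.4934 -0.0522 -2.6319] w 0.023333931198079597 60.81368565559387
turn [ -0.0158 -32.8856   0.0411]
shift [-0.0022  0.0002  0.0048] 0.0053043738247209055
```

Emit:
{"fn": "send_rows", "kwargs": {
  "moves": [
    [[0, -6, 0], [0, 0, 0], 1],
    [[0, -6, 0], [0, 0, 0], 1],
    [[0, -6, 0], [0, 0, 0], 1],
    [[0, -6, 0], [0, 0, 0], 1],
    [[0, -6, 0], [0, 0, 0], 1]
  ]
}}

```text
time: 6.9
eef_pos: [0.5138, -0.4168, 0.164]
orientation: [1.536, 1.971, -0.592]
ft_force: [-1.8, -1.1, -2.4]
grip_width: 0.0227
grasp_force: 60.9
```

Emit:
{"fn": "send_rows", "kwargs": {
  "moves": [
    [[0, -3, 0], [0, 0, 0], 1],
    [[0, 0, 0], [0, 0, 0], 1],
    [[0, 0, 0], [0, 0, 0], 1]
  ]
}}

```text
time: 7.2
eef_pos: [0.5141, -0.4174, 0.1642]
orientation: [1.508, 1.935, -0.623]
ft_force: [-0.1, -1.2, -1.4]
grip_width: 0.023
grasp_force: 60.9
```

```bash
python3 - <<'E'
from h import *
c=2**-.5;z=A*c+[0,0,-c]
go([.515,-.42,.16],z,-A*c+[0,0,-c])
s=optics.camera("side");t=optics.camera("top")
cv2.imwrite("pics/m3.png",np.hstack([crop(s,205,305,130,170,3),crop(t,400,200,130,170,3)]))
E
```

```text
t 7.2 pos [ 0.5141 -0.4174  0.1642] x [-0.1734  0.6873 -0.7054] y [ 0.9698  0.2438 -0.0008] z [ 0.1714 -0.6843 -0.7088] j [-0.6917  0.1443  1.9563 -0.9106  0.5572 -0.262 ] F [-0.1221 -1.2114 -1.3653] w 0.02304569365136047 60.89326858520508
turn [-0.0388 -0.1441  0.0294]
shift [0.001  0.0002 0.0049] 0.004963802416060589
```

View pics/m3.png

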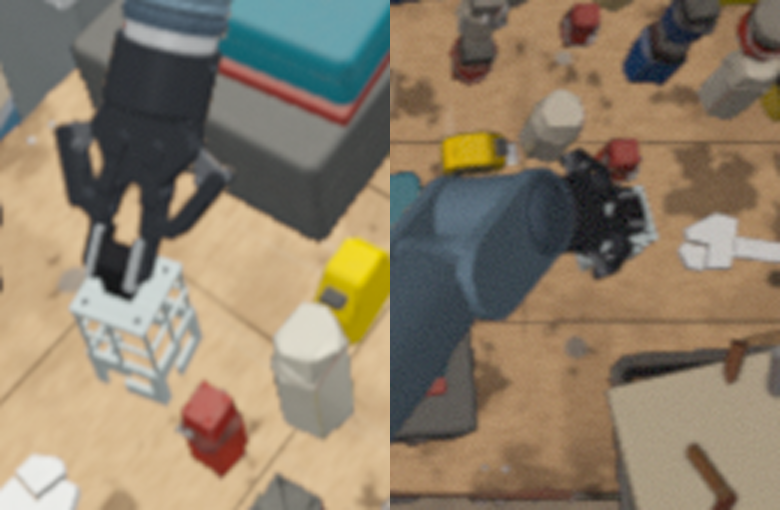

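The guard hangs upright in the fingers, clear of the bench. Joint 4 is near its limit, so I'll yaw it 20° towards radial and move away from the small red bottle before lowering.

Emit:
{"fn": "send_rows", "kwargs": {
  "moves": [
    [[0, 0, 0], [0.0025, -0.015, -0.0025], 1],
    [[0, 0, 0], [0.0025, -0.015, -0.0025], 1],
    [[-4.7, 0, -4.73], [0, 0, 0], 1],
    [[-4.7, 0, -4.73], [0, 0, 0], 1],
    [[-4.7, 0, -4.73], [0, 0, 0], 1]
  ]
}}

```text
time: 7.8
eef_pos: [0.4834, -0.4179, 0.164]
orientation: [1.207, 2.101, -0.493]
ft_force: [0.6, 1.2, -1.8]
grip_width: 0.0233
grasp_force: 60.9
```

Emit:
{"fn": "send_rows", "kwargs": {
  "moves": [
    [[0, 0, 0], [0.007, 0, 0.007], 1],
    [[0, 0, 0], [0.007, 0, 0.007], 1],
    [[0, 0, 0], [0, 0, 0], 1],
    [[0, 0, 0], [0, 0, 0], 1]
  ]
}}

```text
time: 8.2
eef_pos: [0.4838, -0.4175, 0.144]
orientation: [1.21, 2.1, -0.494]
ft_force: [0.4, -0.2, -2.0]
grip_width: 0.0229
grasp_force: 60.9
```

```bash
python3 - <<'E'
from h import *
go([.485,-.42,.13])
E
```

```text
t 8.2 pos [ 0.4838 -0.4175  0.144 ] x [-0.3579  0.6179 -0.7001] y [0.8651 0.5017 0.0005] z [ 0.3515 -0.6054 -0.7141] j [-0.8288  0.0511  2.1001 -0.594   0.2714 -0.8378] F [ 0.4405 -0.1907 -1.9521] w 0.02287599228578401 60.874621868133545
shift [ 0.0077 -0.0002  0.0119] 0.014239496932976761
```

Emit:
{"fn": "send_rows", "kwargs": {
  "moves": [
    [[0, 0, 0], [-0.0134, 0.0065, 0.0131], 1],
    [[0, 0, 0], [-0.0134, 0.0065, 0.0131], 1],
    [[0, 0, 0], [0.0025, 0, 0.0025], 1],
    [[0, 0, 0], [0.0025, 0, 0.0025], 1],
    [[0, 0, 0], [0, 0, 0], 1]
  ]
}}

```text
time: 8.7
eef_pos: [0.5137, -0.4427, 0.1369]
orientation: [1.209, 2.1, -0.493]
ft_force: [-0.4, -0.7, 0.1]
grip_width: 0.0228
grasp_force: 61.1
```

```bash
python3 - <<'E'
from h import *
go([.514,-.4435,.13])
E
```

```text
t 8.7 pos [ 0.5137 -0.4427  0.1369] x [-0.3581  0.6173 -0.7005] y [0.8646 0.5024 0.0007] z [ 0.3524 -0.6055 -0.7136] j [-0.819   0.1524  2.0054 -0.626   0.2697 -0.7995] F [-0.4094 -0.6899  0.0701] w 0.022831890860708377 61.09302520751953
shift [ 0.0043 -0.0002  0.0055] 0.006940349819438672
```

Emit:
{"fn": "send_rows", "kwargs": {
  "moves": [
    [[0, 0, 0], [0.0014, 0, 0.0014], 1],
    [[0, 0, 0], [0, 0, 0], 1],
    [[0, 0, 0], [0, 0, 0], 1]
  ]
}}

```text
time: 9.0
eef_pos: [0.5144, -0.4436, 0.1368]
orientation: [1.207, 2.097, -0.494]
ft_force: [-1.8, -0.3, 5.9]
grip_width: 0.0231
grasp_force: 61.6
```

Emit:
{"fn": "send_rows", "kwargs": {
  "moves": [
    [[0, 0, 0], [0.0014, 0, 0.0014], 1],
    [[0, 0, 0], [0, 0, 0], 1],
    [[0, 0, 0], [0, 0, 0], 1]
  ]
}}

```text
time: 9.3
eef_pos: [0.5151, -0.4445, 0.1369]
orientation: [1.206, 2.095, -0.496]
ft_force: [-5.3, 2.8, 14.5]
grip_width: 0.0235
grasp_force: 63.2
```

```bash
python3 - <<'E'
from h import *
go([.514,-.4435,.13])
E
```

```text
t 9.3 pos [ 0.5151 -0.4445  0.1369] x [-0.3558  0.6136 -0.7049] y [0.8645 0.5027 0.0012] z [ 0.3551 -0.6089 -0.7093] j [-0.8192  0.1565  2.003  -0.6441  0.2634 -0.7817] F [-5.2989  2.7933 14.4951] w 0.023526397232232963 63.20180296897888
shift [ 0.0059 -0.0005  0.0039] 0.007083440555732213
```

Emit:
{"fn": "send_rows", "kwargs": {
  "moves": [
    [[0, 0, 0], [-0.002, 0, -0.002], 1],
    [[0, 0, 0], [0, 0, 0], 0.1],
    [[0, 0, 0], [0, 0, 0], -0.1],
    [[0, 0, 0], [0, 0, 0], -0.3],
    [[0, 0, 0], [0, 0, 0], -0.3]
  ]
}}

```text
time: 9.8
eef_pos: [0.5134, -0.4424, 0.1345]
orientation: [1.21, 2.102, -0.493]
ft_force: [0.0, -0.1, 0.5]
grip_width: 0.0556
grasp_force: 0.0
```

Emit:
{"fn": "send_rows", "kwargs": {
  "moves": [
    [[0, 0, 0], [0, 0, -0.01], -0.3],
    [[0, 0, 0], [0, 0, -0.025], -0.3],
    [[0, 0, 0], [0, 0, -0.03], -0.3],
    [[0, 0, 0], [0, 0, -0.03], -0.3],
    [[0, 0, 0], [0, 0, -0.03], -0.3]
  ]
}}

```text
time: 10.3
eef_pos: [0.4691, -0.3659, 0.2254]
orientation: [1.21, 2.101, -0.493]
ft_force: [0.3, 0.3, 0.2]
grip_width: 0.0553
grasp_force: 0.0
```

```bash
python3 - <<'E'
from h import *
go([.514,-.4435,.25],[0,0,-1],[-.5,.86,0])
s=optics.camera("side");t=optics.camera("top")
cv2.imwrite("pics/m4.png",np.hstack([crop(s,205,305,130,170,3),crop(t,400,200,130,170,3)]))
E
```

```text
t 10.3 pos [ 0.4691 -0.3659  0.2254] x [-0.3585  0.6181 -0.6996] y [0.8647 0.5023 0.0007] z [ 0.3519 -0.6047 -0.7145] j [-0.7716 -0.1923  2.1552 -0.4368  0.4606 -0.9768] F [0.3465 0.268  0.1888] w 0.055281754542050816 0.0
turn [ 0.0324 44.3959 -0.0351]
shift [-0.0813 -0.0001  0.0451] 0.09295580487456588
```

View pics/m4.png

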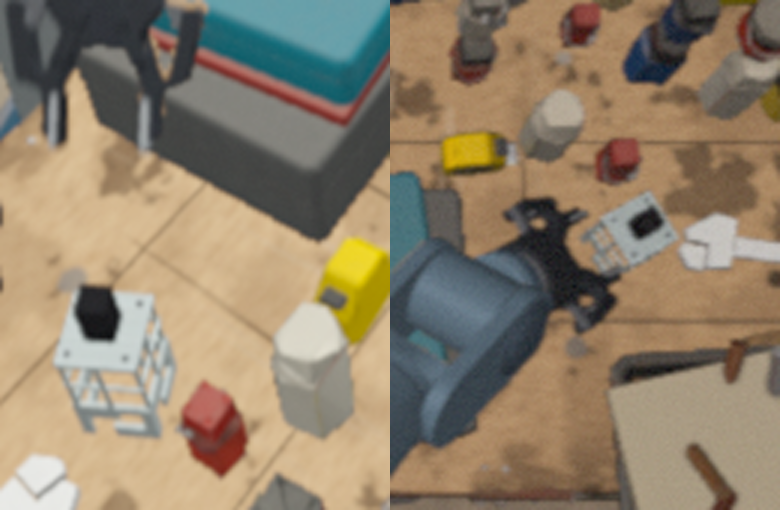

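The picture shows the guard standing upright and free. I'll re-measure its grip before taking it from the top.

```bash
python3 - <<'E'
from h import *
s=optics.camera("side");t=optics.camera("top");G={}
for n,c,(u,v) in(("s",s,(172,323)),("t",t,(419,189))):
    g=c["img"].max(2);m=np.zeros_like(g);m[v-9:v+9,u-8:u+8]=(g<75)[v-9:v+9,u-8:u+8]
    G[n]=np.argwhere(m)[:,::-1].mean(0);print(n,G[n],m.sum(),cv2.minAreaRect(np.argwhere(m)[:,::-1].astype(np.float32)))
print(two(s,G["s"],t,G["t"]),onz(t,*G["t"],.15))
# plate in top
hsv=cv2.cvtColor(t["img"],cv2.COLOR_BGR2HSV);m=np.zeros(hsv.shape[:2],np.uint8)
m[175:208,402:434]=((hsv[...,1]<55)&(hsv[...,2]>100))[175:208,402:434]
r=cv2.minAreaRect(np.argwhere(m)[:,::-1].astype(np.float32));print(r,onz(t,*r[0],.115));b=cv2.boxPoints(r);print([onz(t,*p,.115)[:2] for p in b])
E
```

```text
s [172.0486 323.6162] 185 ((172.5, 323.5), (13.0, 15.0), 0.0)
t [420.     188.8235] 68 ((419.90008544921875, 188.8000030517578), (6.7082037925720215, 9.838699340820312), 63.43495178222656)
(array([ 0.5081, -0.433 ,  0.1433]), np.float64(0.0016418558606871375)) [ 0.5063 -0.432   0.15  ]
((417.3861083984375, 191.8614044189453), (25.273944854736328, 31.24416732788086), 84.2894058227539) [ 0.5035 -0.4322  0.115 ]
[array([ 0.5391, -0.3807]), array([ 0.549 , -0.4792]), array([ 0.4682, -0.4834]), array([ 0.4585, -0.3857])]
```

Emit:
{"fn": "send_rows", "kwargs": {
  "moves": [
    [[0, 7.4, 0], [0, 0, 0], -0.3],
    [[0, 7.4, 0], [0, 0, 0], -0.3],
    [[0, 7.4, 0], [0, 0, 0], -0.3],
    [[0, 7.4, 0], [0, 0, 0], -0.3],
    [[0, 7.4, 0], [0, 0, 0], -0.3]
  ]
}}

```text
time: 11.0
eef_pos: [0.4696, -0.3675, 0.2235]
orientation: [1.514, 2.629, -0.092]
ft_force: [0.9, -0.0, 0.4]
grip_width: 0.0555
grasp_force: 0.0
```

Emit:
{"fn": "send_rows", "kwargs": {
  "moves": [
    [[0, 7.4, 0], [0, 0, 0], -0.3],
    [[0, 0, 0], [-0.039, 0, 0], -0.3],
    [[0, 0, 0], [-0.039, 0, 0], -0.3],
    [[0, 0, 0], [0, 0, 0], -0.3],
    [[0, 0, 0], [0, 0, 0], -0.3]
  ]
}}

```text
time: 11.5
eef_pos: [0.5085, -0.435, 0.2217]
orientation: [-1.567, -2.719, -0.003]
ft_force: [0.1, -0.4, -0.6]
grip_width: 0.0558
grasp_force: 0.0
```

```bash
python3 - <<'E'
from h import *
go([.508,-.4335,.123],[0,0,-1],[-.5023,.8647,0])
E
```

```text
t 11.5 pos [ 0.5085 -0.435   0.2217] x [-0.5012  0.8653  0.0038] y [ 0.8653  0.5012 -0.0002] z [-0.002   0.0032 -1.    ] j [-0.8769  0.2986  1.5109  0.0005  1.3359 -1.402 ] F [ 0.0951 -0.4262 -0.5618] w 0.055755824775420286 0.0
turn [-0.0086 -0.2181 -0.0733]
shift [0.0011 0.0004 0.0987] 0.09875100170858456
```

Emit:
{"fn": "send_rows", "kwargs": {
  "moves": [
    [[0, -0.2, 0], [0.001, 0, 0.025], -0.3],
    [[0, 0, 0], [0, 0, 0.025], -0.3],
    [[0, 0, 0], [0, 0, 0.025], -0.3],
    [[0, 0, 0], [0, 0, 0.0225], -0.3],
    [[0, 0, 0], [0, 0, 0], -0.3]
  ]
}}

```text
time: 12.0
eef_pos: [0.5064, -0.4309, 0.1225]
orientation: [-1.565, -2.719, -0.003]
ft_force: [-0.3, 0.3, -0.5]
grip_width: 0.0558
grasp_force: 0.0
```

Emit:
{"fn": "send_rows", "kwargs": {
  "moves": [
    [[0, 0, 0], [0, 0, 0], 1],
    [[0, 0, 0], [0, 0, 0], 1],
    [[0, 0, 0], [0, 0, 0], 1],
    [[0, 0, 0], [0, 0, 0], 1],
    [[0, 0, 0], [0, 0, 0], 1]
  ]
}}

```text
time: 12.5
eef_pos: [0.5093, -0.4347, 0.1292]
orientation: [1.564, 2.717, -0.004]
ft_force: [-1.1, 0.5, 6.5]
grip_width: 0.0233
grasp_force: 60.2
```

```bash
python3 - <<'E'
from h import *
go([.508,-.4335,.123],[0,0,-1],[-.5023,.8647,0])
E
```

```text
t 12.5 pos [ 0.5093 -0.4347  0.1292] x [-0.5021  0.8648 -0.0066] y [0.8648 0.5021 0.001 ] z [ 0.0042 -0.0052 -1.    ] j [-0.8755  0.3865  1.5773 -0.0001  1.1711 -1.4015] F [-1.1234  0.5461  6.4579] w 0.023282212374041322 60.22307574748993
turn [ 0.0595  0.3791 -0.0138]
shift [ 0.0017 -0.0005  0.0061] 0.006399040858786672
```

Emit:
{"fn": "send_rows", "kwargs": {
  "moves": [
    [[0, 0, 0], [0, 0, -0.02], 1],
    [[0, 0, 0], [0, 0, -0.04], 1],
    [[0, 0, 0], [0, 0, -0.045], 1],
    [[0, 0, 0], [0, 0, -0.045], 1],
    [[0, 0, 0], [0, 0, -0.045], 1]
  ]
}}

```text
time: 13.0
eef_pos: [0.5078, -0.4328, 0.3231]
orientation: [1.566, 2.721, -0.002]
ft_force: [0.7, -1.0, -2.8]
grip_width: 0.0232
grasp_force: 59.1
```

Emit:
{"fn": "send_rows", "kwargs": {
  "moves": [
    [[0, 0, 4.5], [0, 0, -0.045], 1],
    [[0, 0, 6], [0, 0, 0], 1],
    [[0, 0, 6], [0, 0, 0], 1],
    [[0, 0, 5.7], [0, 0, 0], 1],
    [[0, 0, 0], [0, 0, 0], 1]
  ]
}}

```text
time: 13.5
eef_pos: [0.5078, -0.4329, 0.3662]
orientation: [2.061, 2.368, -0.001]
ft_force: [-0.3, -0.2, -2.9]
grip_width: 0.0233
grasp_force: 59.1
```

```bash
python3 - <<'E'
from h import *
a=np.radians(98)
go([.429,.302,.37],[0,0,-1],[np.cos(a),np.sin(a),0])
E
```

```text
t 13.5 pos [ 0.5078 -0.4329  0.3662] x [-0.1383  0.9904 -0.0021] y [0.9904 0.1383 0.0012] z [ 0.0015 -0.0019 -1.    ] j [-0.8754  0.2113  1.3549 -0.0001  1.573  -1.0142] F [-0.2737 -0.2092 -2.9494] w 0.023336052844864053 59.131874442100525
turn [ 0.0683  0.1208 -0.0513]
shift [ 0.7387  0.0236 -0.0053] 0.7391356549937577
```

Emit:
{"fn": "send_rows", "kwargs": {
  "moves": [
    [[0, 0, 0], [0.015, 0, -0.005], 1],
    [[0, 0, 0], [0.03, 0.001, 0], 1],
    [[0, 0, 0], [0.04, 0.0015, 0], 1],
    [[0, 0, 0], [0.04, 0.0015, 0], 1],
    [[0, 0, 0], [0.04, 0.0015, 0], 1]
  ]
}}

```text
time: 14.0
eef_pos: [0.4901, -0.2666, 0.3716]
orientation: [2.058, 2.369, -0.0]
ft_force: [0.5, 0.7, -2.3]
grip_width: 0.0232
grasp_force: 59.1
```

Emit:
{"fn": "send_rows", "kwargs": {
  "moves": [
    [[0, 0, 0], [0.04, 0.0015, 0], 1],
    [[0, 0, 0], [0.04, 0.0015, 0], 1],
    [[0, 0, 0], [0.04, 0.0015, 0], 1],
    [[0, 0, 0], [0.04, 0.0015, 0], 1],
    [[0, 0, 0], [0.04, 0.0015, 0], 1]
  ]
}}

```text
time: 14.5
eef_pos: [0.4695, -0.0676, 0.3711]
orientation: [2.057, 2.369, -0.0]
ft_force: [1.7, -0.8, -2.4]
grip_width: 0.0232
grasp_force: 59.3
```

Emit:
{"fn": "send_rows", "kwargs": {
  "moves": [
    [[0, 0, 0], [0.04, 0.0015, 0], 1],
    [[0, 0, 0], [0.04, 0.0015, 0], 1],
    [[0, 0, 0], [0.04, 0.0015, 0], 1],
    [[0, 0, 0], [0.04, 0.0015, 0], 1],
    [[0, 0, 0], [0.04, 0.0015, 0], 1]
  ]
}}

```text
time: 15.0
eef_pos: [0.449, 0.1313, 0.3706]
orientation: [2.057, 2.369, 0.0]
ft_force: [0.5, 0.2, -1.9]
grip_width: 0.0228
grasp_force: 59.3
```

Emit:
{"fn": "send_rows", "kwargs": {
  "moves": [
    [[0, 0, 0], [0.04, 0.0015, 0], 1],
    [[0, 0, 0], [0.04, 0.0015, 0], 1],
    [[0, 0, 0], [0.035, 0, 0], 1],
    [[0, 0, 0], [0.015, 0, 0], 1],
    [[0, 0, 0], [0, 0, 0], 1]
  ]
}}

```text
time: 15.5
eef_pos: [0.4339, 0.2603, 0.3699]
orientation: [2.054, 2.373, -0.001]
ft_force: [0.3, 0.1, -2.4]
grip_width: 0.0231
grasp_force: 59.2
```

Emit:
{"fn": "send_rows", "kwargs": {
  "moves": [
    [[0, 0, 0], [0, 0, 0], 1],
    [[0, 0, 0], [0, 0, 0], 1]
  ]
}}

```text
time: 15.7
eef_pos: [0.4352, 0.2578, 0.37]
orientation: [2.06, 2.367, -0.001]
ft_force: [1.2, -0.3, -2.6]
grip_width: 0.023
grasp_force: 59.2
```

```bash
python3 - <<'E'
from h import *
a=np.radians(98)
go([.429,.302,.37],[0,0,-1],[np.cos(a),np.sin(a),0])
s=optics.camera("side");t=optics.camera("top")
cv2.imwrite("pics/m5.png",np.hstack([crop(s,318,140,100,140,4),crop(t,185,215,100,140,4)]))
E
```

```text
t 15.7 pos [0.4352 0.2578 0.37  ] x [-0.1378  0.9905 -0.0035] y [0.9905 0.1378 0.0021] z [ 0.0025 -0.0031 -1.    ] j [ 0.3122 -0.1828  1.7465 -0.0038  1.5765  0.1739] F [ 1.2421 -0.3475 -2.623 ] w 0.023006893592750252 59.23791468143463
turn [ 0.1186  0.1979 -0.0794]
shift [ 0.0447 -0.     -0.0002] 0.04467217164922438
```

View pics/m5.png

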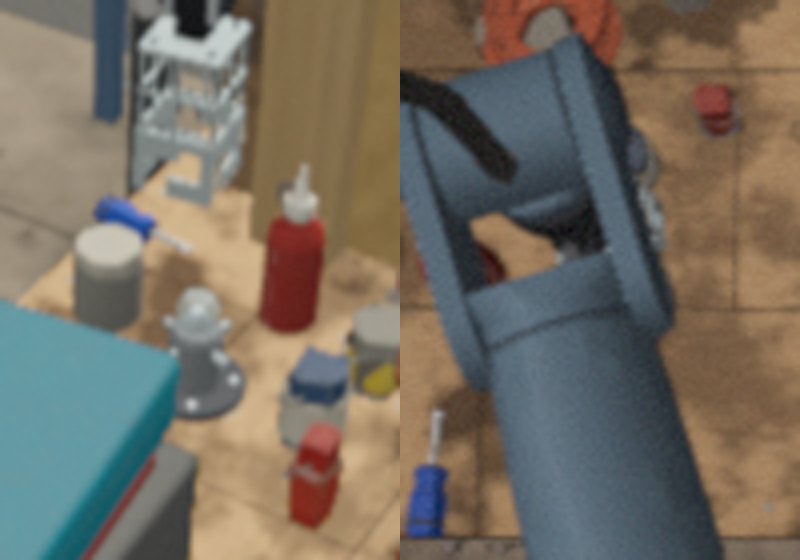

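Emit:
{"fn": "send_rows", "kwargs": {
  "moves": [
    [[0, 0.2, 0], [0.02, 0, 0], 1],
    [[0, 0, 0], [0.025, 0, 0.02], 1],
    [[0, 0, 0], [0, 0, 0.04], 1],
    [[0, 0, 0], [0, 0, 0.03], 1],
    [[0, 0, 0], [0, 0, 0.02], 1]
  ]
}}

```text
time: 16.3
eef_pos: [0.4284, 0.3021, 0.2569]
orientation: [-2.063, -2.369, 0.003]
ft_force: [0.4, 0.3, -2.3]
grip_width: 0.0233
grasp_force: 59.0
```

Emit:
{"fn": "send_rows", "kwargs": {
  "moves": [
    [[0, 0, 0], [0, 0, 0], 1],
    [[0, 0, 0], [0, 0, 0], 1],
    [[0, 0, 0], [0, 0, 0], 1],
    [[0, 0, 0], [0, 0, 0], 1]
  ]
}}

```text
time: 16.7
eef_pos: [0.4302, 0.3032, 0.2617]
orientation: [2.061, 2.368, 0.007]
ft_force: [0.5, -0.3, -2.2]
grip_width: 0.0227
grasp_force: 59.2
```

```bash
python3 - <<'E'
from h import *
a=np.radians(98)
go([.429,.302,.259],[0,0,-1],[np.cos(a),np.sin(a),0])
s=optics.camera("side")
cv2.imwrite("pics/m6.png",crop(s,318,130,80,100,6)) 
S=sense();R=Ro.from_rotvec(S["orientation"]).as_matrix();b=S["eef_pos"][2]-.129
c=S["eef_pos"].copy()
for z,h in((b+.115,.03),(b,.03)):
  for i,j in((1,1),(1,-1),(-1,-1),(-1,1)):
    X=c+R[:,0]*h*i+R[:,1]*h*j;X[2]=z;p=proj(s,X);print(z,i,j,X,p,(p-[278,80])*6+2.5)
E
```

```text
t 16.7 pos [0.4302 0.3032 0.2617] x [-0.1378  0.9905  0.0011] y [0.9904 0.1378 0.0051] z [ 0.0049  0.0018 -1.    ] j [ 0.3985 -0.0763  1.844  -0.0003  1.3687  0.2603] F [ 0.4859 -0.2619 -2.2326] w 0.02265256945140186 59.189021587371826
turn [ 0.2927 -0.0617 -0.0785]
shift [-0.0011 -0.0014  0.0027] 0.0032293071192036134
0.24735750770744824 1 1 [0.4556 0.3371 0.2474] [333.4488 102.0704] [335.1931 134.9222]
0.24735750770744824 1 -1 [0.3962 0.3288 0.2474] [314.9371  97.3994] [224.1225 106.8961]
0.24735750770744824 -1 -1 [0.4044 0.2694 0.2474] [306.9582 107.5644] [176.2492 167.8867]
0.24735750770744824 -1 1 [0.4639 0.2776 0.2474] [325.8922 112.5332] [289.8531 197.6991]
0.13235750770744825 1 1 [0.4556 0.3371 0.1324] [330.5529 133.1928] [317.8176 321.6571]
0.13235750770744825 1 -1 [0.3962 0.3288 0.1324] [313.2029 128.3656] [213.7176 292.6934]
0.13235750770744825 -1 -1 [0.4044 0.2694 0.1324] [305.673  138.7439] [168.538  354.9635]
0.13235750770744825 -1 1 [0.4639 0.2776 0.1324] [323.393  143.8576] [274.858  385.6456]
```

View pics/m6.png

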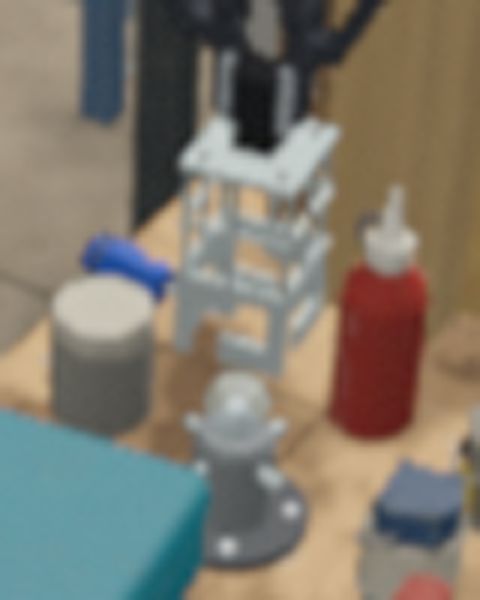

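The guard hangs straight over the bulb. Its cap corners sit about 1 px from their predicted places, and the lamp shows the same offset in this view. I'll lower it while watching the force.

Emit:
{"fn": "send_rows", "kwargs": {
  "moves": [
    [[0.3, 0, 0], [-0.001, -0.001, 0.006], 1],
    [[0, 0, 0], [0, 0, 0.012], 1],
    [[0, 0, 0], [0, 0, 0.012], 1],
    [[0, 0, 0], [0, 0, 0.012], 1],
    [[0, 0, 0], [0, 0, 0.01], 1]
  ]
}}

```text
time: 17.25
eef_pos: [0.4276, 0.3016, 0.2058]
orientation: [-2.06, -2.367, 0.007]
ft_force: [-0.2, -0.2, -2.3]
grip_width: 0.023
grasp_force: 59.4
```

Emit:
{"fn": "send_rows", "kwargs": {
  "moves": [
    [[0, 0, 0], [0, 0, 0.004], 1],
    [[0, 0, 0], [0, 0, 0], 1],
    [[0, 0, 0], [0, 0, 0], 1],
    [[0, 0, 0], [0, 0, 0], 1]
  ]
}}

```text
time: 17.65
eef_pos: [0.4287, 0.3021, 0.2045]
orientation: [-2.061, -2.369, 0.002]
ft_force: [0.2, -0.4, -2.8]
grip_width: 0.0233
grasp_force: 59.3
```

```bash
python3 - <<'E'
from h import *
a=np.radians(98)
go([.4293,.3022,.204],[0,0,-1],[np.cos(a),np.sin(a),0]);print(sense()["ft_torque"])
E
```

```text
t 17.65 pos [0.4287 0.3021 0.2045] x [-0.1381  0.9904  0.0006] y [ 0.9904  0.1381 -0.002 ] z [-0.002   0.0003 -1.    ] j [ 0.3969 -0.0234  1.9001  0.0011  1.2666  0.2581] F [ 0.1542 -0.3586 -2.8098] w 0.02330738542781178 59.327271580696106
turn [-0.1122 -0.0337 -0.0614]
shift [0.     0.0006 0.0005] 0.0007840270483473436
[ 0.0103 -0.002   0.0022]
```

Emit:
{"fn": "send_rows", "kwargs": {
  "moves": [
    [[0, 0, 0], [0, 0.0005, 0.004], 1],
    [[0, 0, 0], [0, 0, 0.004], 1],
    [[0, 0, 0], [0, 0, 0.004], 1],
    [[0, 0, 0], [0, 0, 0], 1],
    [[0, 0, 0], [0, 0, 0], 1]
  ]
}}

```text
time: 18.15
eef_pos: [0.4287, 0.3019, 0.1916]
orientation: [-2.061, -2.368, 0.004]
ft_force: [0.4, -0.8, -2.7]
grip_width: 0.0233
grasp_force: 59.3
```

Emit:
{"fn": "send_rows", "kwargs": {
  "moves": [
    [[0, 0, 0], [0, 0, 0.003], 1],
    [[0, 0, 0], [0, 0, 0.003], 1],
    [[0, 0, 0], [0, 0, 0], 1],
    [[0, 0, 0], [0, 0, 0], 1]
  ]
}}

```text
time: 18.55
eef_pos: [0.4286, 0.302, 0.1856]
orientation: [-2.061, -2.368, 0.004]
ft_force: [-0.1, -0.2, -1.6]
grip_width: 0.0233
grasp_force: 59.3
```

Emit:
{"fn": "send_rows", "kwargs": {
  "moves": [
    [[0, 0, 0], [0, 0, 0.003], 1],
    [[0, 0, 0], [0, 0, 0.002], 1],
    [[0, 0, 0], [0, 0, 0], 1],
    [[0, 0, 0], [0, 0, 0], 1]
  ]
}}

```text
time: 18.95
eef_pos: [0.4287, 0.3019, 0.1807]
orientation: [-2.061, -2.368, 0.004]
ft_force: [-0.0, 0.3, -2.5]
grip_width: 0.0231
grasp_force: 59.3
```

Emit:
{"fn": "send_rows", "kwargs": {
  "moves": [
    [[0, 0, 0], [0, 0, 0.003], 1],
    [[0, 0, 0], [0, 0, 0.003], 1],
    [[0, 0, 0], [0, 0, 0], 1],
    [[0, 0, 0], [0, 0, 0], 1]
  ]
}}

```text
time: 19.35
eef_pos: [0.4286, 0.3019, 0.1746]
orientation: [-2.061, -2.368, 0.004]
ft_force: [0.0, 0.3, -1.9]
grip_width: 0.023
grasp_force: 59.3
```

Emit:
{"fn": "send_rows", "kwargs": {
  "moves": [
    [[0, 0, 0], [0, 0, 0.003], 1],
    [[0, 0, 0], [0, 0, 0.003], 1],
    [[0, 0, 0], [0, 0, 0.003], 1],
    [[0, 0, 0], [0, 0, 0], 1],
    [[0, 0, 0], [0, 0, 0], 1]
  ]
}}

```text
time: 19.85
eef_pos: [0.4286, 0.302, 0.1656]
orientation: [-2.061, -2.368, 0.004]
ft_force: [-0.1, -1.0, -2.0]
grip_width: 0.0232
grasp_force: 59.3
```

```bash
python3 - <<'E'
from h import *
a=np.radians(98)
go([.4293,.3022,.153],[0,0,-1],[np.cos(a),np.sin(a),0]);print(sense()["ft_torque"])
E
```

```text
t 19.85 pos [0.4286 0.302  0.1656] x [-0.1382  0.9904  0.0001] y [ 0.9904  0.1382 -0.0036] z [-0.0036 -0.0004 -1.    ] j [0.3968 0.023  1.9296 0.0011 1.1925 0.2578] F [-0.1009 -0.9825 -1.9707] w 0.02322201526338442 59.32909548282623
turn [-0.2079 -0.0084 -0.0585]
shift [0.0001 0.0008 0.0126] 0.012646383810634328
[ 0.0701 -0.0228 -0.0311]
```

Emit:
{"fn": "send_rows", "kwargs": {
  "moves": [
    [[0, 0, 0], [0, 0, 0.003], 1],
    [[0, 0, 0], [0, 0, 0.003], 1],
    [[0, 0, 0], [0, 0, 0.002], 1],
    [[0, 0, 0], [0, 0, 0], 1],
    [[0, 0, 0], [0, 0, 0], 1]
  ]
}}

```text
time: 20.35
eef_pos: [0.4286, 0.302, 0.1577]
orientation: [-2.061, -2.368, 0.004]
ft_force: [-0.0, 0.8, -2.5]
grip_width: 0.0224
grasp_force: 59.3
```

Emit:
{"fn": "send_rows", "kwargs": {
  "moves": [
    [[0, 0, 0], [0, 0, 0.002], 1],
    [[0, 0, 0], [0, 0, 0], 1],
    [[0, 0, 0], [0, 0, 0], 1]
  ]
}}

```text
time: 20.65
eef_pos: [0.4286, 0.3019, 0.1557]
orientation: [-2.061, -2.368, 0.004]
ft_force: [-0.1, 0.2, -1.6]
grip_width: 0.0229
grasp_force: 59.3
```

Emit:
{"fn": "send_rows", "kwargs": {
  "moves": [
    [[0, 0, 0], [0, 0, 0.0015], 1],
    [[0, 0, 0], [0, 0, 0], 1],
    [[0, 0, 0], [0, 0, 0], 1]
  ]
}}

```text
time: 20.95
eef_pos: [0.4286, 0.302, 0.1542]
orientation: [-2.061, -2.368, 0.004]
ft_force: [-0.7, 0.1, -1.6]
grip_width: 0.0231
grasp_force: 59.3
```

Emit:
{"fn": "send_rows", "kwargs": {
  "moves": [
    [[0, 0, 0], [0, 0, 0.0015], 1],
    [[0, 0, 0], [0, 0, 0], 1],
    [[0, 0, 0], [0, 0, 0], 1]
  ]
}}

```text
time: 21.25
eef_pos: [0.4288, 0.3021, 0.1531]
orientation: [-2.061, -2.368, 0.003]
ft_force: [-0.1, 0.3, 0.3]
grip_width: 0.023
grasp_force: 59.7
```

Emit:
{"fn": "send_rows", "kwargs": {
  "moves": [
    [[0, 0, 0], [0, 0, 0.001], 1],
    [[0, 0, 0], [0, 0, 0], 1],
    [[0, 0, 0], [0, 0, 0], 1]
  ]
}}

```text
time: 21.55
eef_pos: [0.4289, 0.3022, 0.1529]
orientation: [-2.061, -2.368, 0.003]
ft_force: [-2.6, -1.0, 6.1]
grip_width: 0.0229
grasp_force: 60.5
```

Emit:
{"fn": "send_rows", "kwargs": {
  "moves": [
    [[0, 0, 0], [0, 0, 0.001], 1],
    [[0, 0, 0], [0, 0, 0], 1],
    [[0, 0, 0], [0, 0, 0], 1]
  ]
}}

```text
time: 21.85
eef_pos: [0.4291, 0.3023, 0.1528]
orientation: [-2.061, -2.368, 0.003]
ft_force: [-4.2, -1.7, 10.5]
grip_width: 0.0232
grasp_force: 61.2
```

Emit:
{"fn": "send_rows", "kwargs": {
  "moves": [
    [[0, 0, 0], [0, 0, -0.0045], 1],
    [[0, 0, 0], [0, 0, 0], 1],
    [[0, 0, 6], [0, 0, 0], 1],
    [[0, 0, 6], [0, 0, 0], 1],
    [[0, 0, 0], [0, 0, 0], 1]
  ]
}}

```text
time: 22.35
eef_pos: [0.4283, 0.3018, 0.1546]
orientation: [-2.297, -2.14, 0.006]
ft_force: [0.1, 0.7, -2.6]
grip_width: 0.0231
grasp_force: 59.3
```

Emit:
{"fn": "send_rows", "kwargs": {
  "moves": [
    [[0, 0, 6], [0, 0, 0], 1],
    [[0, 0, 6], [0, 0, 0], 1],
    [[0, 0, 0], [0, 0, 0], 1]
  ]
}}

```text
time: 22.65
eef_pos: [0.4284, 0.3018, 0.1548]
orientation: [-2.506, -1.891, 0.006]
ft_force: [-0.7, -0.1, -2.3]
grip_width: 0.0233
grasp_force: 59.3
```

```bash
python3 - <<'E'
from h import *
a=np.radians(50)
go([.4287,.302,.155],[0,0,-1],[np.cos(a),np.sin(a),0]);print(sense()["ft_torque"])
E
```

```text
t 22.65 pos [0.4284 0.3018 0.1548] x [ 0.2747  0.9615 -0.0016] y [ 0.9615 -0.2747 -0.0037] z [-0.004  -0.0005 -1.    ] j [0.3966 0.0369 1.9371 0.0011 1.1715 0.6744] F [-0.6629 -0.15   -2.2854] w 0.0232875056948836 59.26643371582031
turn [-0.1895  0.1353 24.0576]
shift [ 0.0003  0.0002 -0.0002] 0.00043744399085863725
[0.032  0.0184 0.039 ]
```

Free so far, so I'll turn the other half.

Emit:
{"fn": "send_rows", "kwargs": {
  "moves": [
    [[0, 0, 6], [0, 0, 0], 1],
    [[0, 0, 6], [0, 0, 0], 1],
    [[0, 0, 0], [0, 0, 0], 1]
  ]
}}

```text
time: 22.95
eef_pos: [0.4285, 0.3019, 0.155]
orientation: [-2.69, -1.62, 0.005]
ft_force: [-0.2, 0.2, -2.3]
grip_width: 0.0233
grasp_force: 59.3
```

Emit:
{"fn": "send_rows", "kwargs": {
  "moves": [
    [[0, 0, 6], [0, 0, 0], 1],
    [[0, 0, 6], [0, 0, 0], 1],
    [[0, 0, 0], [0, 0, 0], 1],
    [[0, 0, 0], [0, 0, 0], 1]
  ]
}}

```text
time: 23.35
eef_pos: [0.4285, 0.3019, 0.1551]
orientation: [-2.844, -1.332, 0.005]
ft_force: [0.0, 0.4, -2.0]
grip_width: 0.0234
grasp_force: 59.3
```

Emit:
{"fn": "send_rows", "kwargs": {
  "moves": [
    [[0, 0, 0], [0, 0, 0.002], 1],
    [[0, 0, 0], [0, 0, 0.002], 1],
    [[0, 0, 0], [0, 0, 0], 1],
    [[0, 0, 0], [0, 0, 0], 1]
  ]
}}

```text
time: 23.75
eef_pos: [0.4285, 0.3019, 0.1511]
orientation: [-2.846, -1.327, 0.005]
ft_force: [0.6, 0.9, -2.5]
grip_width: 0.0234
grasp_force: 59.3
```

```bash
python3 - <<'E'
from h import *
a=np.radians(50)
go([.4287,.302,.143],[0,0,-1],[np.cos(a),np.sin(a),0]);print(sense()["ft_torque"])
E
```

```text
t 23.75 pos [0.4285 0.3019 0.1511] x [ 0.6431  0.7657 -0.0026] y [ 0.7657 -0.6431 -0.0025] z [-0.0036 -0.0004 -1.    ] j [0.3968 0.042  1.9392 0.0012 1.1639 1.0949] F [ 0.5769  0.9113 -2.4565] w 0.023366424795809165 59.266029596328735
turn [-0.1453  0.1488 -0.027 ]
shift [0.0002 0.0001 0.0081] 0.008103645079147017
[-0.0332  0.0314  0.0067]
```

Now at 0.1511, 2 mm below the hung level with no contact, so the pins are in the notches. I'll keep lowering.

Emit:
{"fn": "send_rows", "kwargs": {
  "moves": [
    [[0, 0, 0], [0, 0, 0.002], 1],
    [[0, 0, 0], [0, 0, 0.002], 1],
    [[0, 0, 0], [0, 0, 0], 1],
    [[0, 0, 0], [0, 0, 0], 1]
  ]
}}

```text
time: 24.15
eef_pos: [0.4285, 0.3019, 0.1471]
orientation: [-2.847, -1.326, 0.005]
ft_force: [-0.6, -0.8, -1.6]
grip_width: 0.0232
grasp_force: 59.3
```

Emit:
{"fn": "send_rows", "kwargs": {
  "moves": [
    [[0, 0, 0], [0, 0, 0.002], 1],
    [[0, 0, 0], [0, 0, 0.001], 1],
    [[0, 0, 0], [0, 0, 0], 1],
    [[0, 0, 0], [0, 0, 0], 1]
  ]
}}

```text
time: 24.55
eef_pos: [0.4286, 0.3019, 0.1442]
orientation: [-2.847, -1.326, 0.005]
ft_force: [-0.2, -0.4, -1.5]
grip_width: 0.0232
grasp_force: 59.3
```

Emit:
{"fn": "send_rows", "kwargs": {
  "moves": [
    [[0, 0, 0], [0, 0, 0.001], 1],
    [[0, 0, 0], [0, 0, 0], 1],
    [[0, 0, 0], [0, 0, 0], 1]
  ]
}}

```text
time: 24.85
eef_pos: [0.4286, 0.302, 0.1433]
orientation: [-2.847, -1.326, 0.005]
ft_force: [-0.2, -0.3, -2.0]
grip_width: 0.0232
grasp_force: 59.4
```

Emit:
{"fn": "send_rows", "kwargs": {
  "moves": [
    [[0, 0, 0], [0, 0, 0.0005], 1],
    [[0, 0, 0], [0, 0, 0], 1],
    [[0, 0, 0], [0, 0, 0], 0.2],
    [[0, 0, 0], [0, 0, 0], 0],
    [[0, 0, 0], [0, 0, 0], -0.3]
  ]
}}

```text
time: 25.35
eef_pos: [0.4288, 0.302, 0.143]
orientation: [-2.847, -1.326, 0.004]
ft_force: [0.3, 0.4, -0.4]
grip_width: 0.0548
grasp_force: 0.0
```

Emit:
{"fn": "send_rows", "kwargs": {
  "moves": [
    [[0, 0, 0], [0, 0, 0], -0.3],
    [[0, 0, 0], [0, 0, 0], -0.3],
    [[0, 0, 0], [0, 0, -0.01], -0.3],
    [[0, 0, 0], [0, 0, -0.02], -0.3],
    [[0, 0, 0], [0, 0, -0.03], -0.3]
  ]
}}

```text
time: 25.85
eef_pos: [0.4278, 0.3015, 0.2025]
orientation: [-2.847, -1.326, 0.01]
ft_force: [0.4, -0.8, -0.6]
grip_width: 0.0555
grasp_force: 0.0
```

Emit:
{"fn": "send_rows", "kwargs": {
  "moves": [
    [[0, 0, 0], [0, 0, -0.04], -0.3],
    [[0, 0, 0], [0, 0, -0.04], -0.3],
    [[0, 0, 0], [0, 0, -0.04], -0.3],
    [[0, 0, 0], [0, 0, 0], -0.3],
    [[0, 0, 0], [0, 0, 0], -0.3]
  ]
}}

```text
time: 26.35
eef_pos: [0.4296, 0.3022, 0.3246]
orientation: [-2.847, -1.326, -0.0]
ft_force: [-0.6, 0.9, 0.1]
grip_width: 0.0555
grasp_force: 0.0
```

```bash
python3 - <<'E'
from h import *
s=optics.camera("side")
go([.4287,.302,.143])
cv2.imwrite("pics/m7.png",crop(s,318,140,100,120,5)) 
E
```

```text
t 26.4 pos [0.4289 0.3019 0.3227] x [ 0.6436  0.7654 -0.0024] y [ 0.7654 -0.6436 -0.0024] z [-0.0034 -0.0003 -1.    ] j [ 0.3964 -0.115   1.7697  0.0011  1.4902  1.0955] F [-0.1678  0.0065 -0.2551] w 0.055750301509657395 0.0
shift [0.0003 0.0002 0.1797] 0.17972703967860218
```

View pics/m7.png

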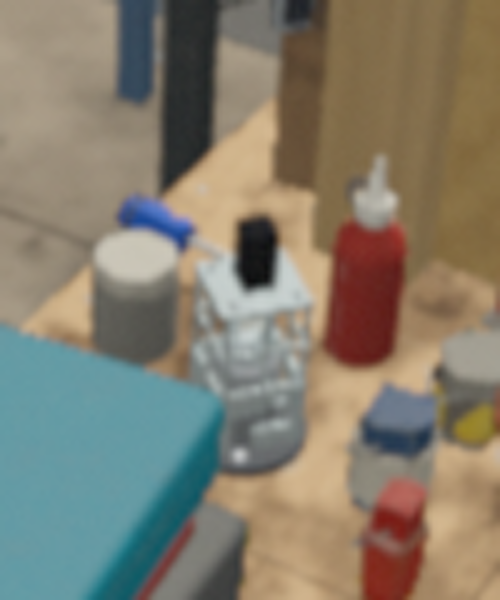

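The picture shows the guard upright on the lamp, with its grip at about (257,250) in the crop. It is seated low over the foot, and the jar and bottle are where they were. I'm handing the job in.

```bash
python3 -c "
from cell import ticket
print(ticket.finish_job())"
```

```text
the job is handed in; nothing more can be done
None
```

I stood the guard upright and let go, regripped it from the top, hung it on the lamp's pins and turned it clockwise until it dropped about 10 mm into the notches; the last picture shows it upright on the lamp, and I handed the job in at 26 s (no verdict came back).

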